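Make up a pan-and-lid set in the wrapping jig

ROBOT

A 6-joint arm with a two-finger parallel gripper is mounted at the origin on a cart in front of the work surface, level with it; the furniture and walls round the work are solid. World frame = base frame: x ahead of the robot, y to its left, z up, the work surface at z = 0. Lengths are in m, angles in rad, forces in N, time in s.
With the tool pointing down it reaches from about 0.375 to 0.975 m from the base axis. Payload 3.8 kg.
Tool frame: the origin (TCP) lies at the very end of the fingers, on their centre line; the grasp point (between the pads) lies bot.hold_point_z behind it (bot.hold_point_z is the distance from the TCP to the grasp point, in m); z points along the fingers, y is the line along which they close (so a half turn about z gives the same grasp; the last joint's range is limited). The gripper opens to 85 mm and grips with 20 to 120 N. Pads are 22 mm wide; open, the fingers measure 114 mm over their backs; the gripper's body (76 mm by 85 mm) begins 54 mm behind the grasp point. The pads swing forward as they close: fully open they stand 13 mm farther back than shut.
Start: joints at [1.247, 0.264, 1.604, -0, 1.274, -0.037], TCP at [0.191, 0.647, 0.231] pointing down, gripper open.
Joint ranges: [-2.63, 2.63], [-0.94, 2.18], [0.31, 2.57], [-1.31, 4.45], [0, 2.66], [-2.55, 2.55]. Speed limits (rad/s): [2.57, 2.57, 3.14, 3.14, 3.14, 3.14].

INTERFACE

Orientations are given as a rotation vector (axis times angle).
In Python, from workcell import bot, cam, ticket, readout gives the robot as it stands (bot), with the cameras (cam), the job (ticket) and the readings (readout).
- The arm moves only by the shell command python3 jog.py [OPENING] [FORCE], which reads ROWS from standard input. ROWS is a JSON list of rows, 1 to 5 of them, each of 4 numbers: dx, dy, dz in m, then a turn about the tool's z in rad; each row shifts and turns the commanded pose from where the row before left it, along the tool's axes as they then stand; what a row does not reach is not made up. A row lasts 1/8 s, in which the tool goes at most 0.0625 m and 0.188 rad, less where a joint would pass 70% of its speed; a pose out of reach is approached as far as the arm can. OPENING is the opening from 0.0 (shut) to 1.0 (fully open), set as the command begins (- or left out keeps the last). The fingers move at their own pace and stop on an object; FORCE is the grip in N (left out, the last holds). Time passes only in rows, so rows that do not move let the fingers close. It prints the time, the measured TCP pose, the force, the opening and the grip force at its end. Input that does not fit is refused with a message, and nothing moves.
- readout.read_state(): the state, without advancing time (a new reading comes with each control period).
- cam.read_camera(name): name is "side" or "top"; returns the picture (420x560x3 uint8, red, green, blue); there is no depth.
- cam.camera_info(name): a dict with "intrinsics" (3x3 intrinsics, pixels), "extrinsics" (4x4, takes a point from camera to world coordinates). Camera axes: x right, y down, z forward; pixel columns grow to the right and rows downward; lengths in m; the calibration is good to about 2 mm. A picture is of the moment at which its call begins. camera_info takes no time and is no camera call.
- ticket.finish_job(): hands the job in; it is judged then, once.
The state is a dict: "time": time; "q": joint angles; "joint_vel": joint speeds; "joint_torque": joint torques, N m; "tool_pos": TCP position; "tcp_rot": TCP orientation; "wrist_force": force on the tool from outside, world axes, zero at the start; "torque": the same for the moment, N m; "width": opening from 0.0 (shut) to 1.0 (fully open); "grip_force": force on a finger pad.
Only numpy, scipy, OpenCV 4.12 (cv2) and the standard library are available. Lean on these libraries where they do the work, as an engineer would, in place of code of your own. Each camera call takes 0.05 s, during which the arm holds its last target. There are 200 camera calls.

TASK

Make up a set in the wrapping jig, ready for shrink-wrapping: first push the plain square carton gently along the table into the jig's pocket until it is fully home against the back fence, then slide the spacer board off the jig's ledge until it lies flat and square on top of the carton, and last gently set the pan lid, knob up, centred on the board. Leave the other loose things where they are and let go of everything.

Things in the scene. Friction and masses are not known exactly. Their poses are not given: they have to be found in the camera images.
- jig: Aluminium and plywood wrapping jig fixed to the table. Origin: pocket centre on the table = centre of the carton when home. +x into the pocket (away from robot), +y left towards the ledge, z up. Back fence: inner face x=+59 mm, runs along y=-70 to +224. Right wall: inner face y=-62. Pocket's left side: ledge block, y=+62 (3 mm play each side). Fence and right wall 64 mm high. Front open
- jig_mouth (a point): middle of the pocket's open front, on the table, 72 mm in front (-x) of the jig's origin. From here two flared guide plates, 40 mm high, widen from 62 mm to 77 mm either side of the middle line, ending 110 mm in front of the jig's origin. The jig's surfaces are polished and slippery (friction about 0.15)
- jig_ledge (a point): centre of the ledge's flat top: jig x=-5, y=+143, z=49 mm (3 mm above the carton's top). Ledge spans jig x=-70 (lip, top at z=57) to +59 (back fence), y=+62 to +224. Above it there is no wall towards the pocket: a board slid to -y passes onto the carton, drops 3 mm once clear of the ledge, and is stopped by the right wall
- carton: plain brown closed cardboard carton with a paper tape strip, square, 118 x 118 x 46 mm, 0.2 to 0.4 kg, flat top, too wide to grasp. Origin: centre of its underside; x, y along its sides. Stands on the table in front of the jig's mouth, centre about 165 mm in front of the pocket centre and within 10 mm of its middle line, turned up to 0.2 rad
- spacer_board: square plywood board 118 x 118 x 12 mm, 0.12 kg, lying flat on the jig's ledge between fence and lip. Origin: centre of its underside; z up
- lid: small round steel pan lid, 110 mm in diameter, 45 mm high, 0.11 kg, lying on the table on its rim to the right or to the left in front of the jig. Origin: centre of its underside. The black knob on its axis is about 30 mm in diameter and reaches from 16 mm to 45 mm above the underside; the dome around it is at most 16 mm high
- timer: round kitchen timer with red dial, 69 mm in diameter, 50 mm high, loose bystander. Origin: centre of its underside
- carton_small: small oblong printed carton, 74 x 107 x 45 mm, loose bystander. Origin: centre of its underside
- cutter: wave-shaped biscuit cutter, 83 x 80 x 23 mm, loose bystander. Origin: centre of its underside

How it is judged:
On the way, in this order (a step that is already met when the one before it is completed fails the run):
1. the carton is fully home in the pocket, against the back fence and square, on the table (x of carton in the frame of jig above -0.005 m and y of carton in the frame of jig between -0.006 and 0.006 m and angle between the x axis of carton and the x axis of jig, either way round below 0.06 rad and height (world z) of carton below 0.003 m), for 0.2 s.
2. the spacer board has left the ledge and lies flat and square on the carton (x of spacer_board in the frame of jig between -0.014 and 0.004 m and y of spacer_board in the frame of jig between -0.007 and 0.006 m and z of spacer_board in the frame of jig between 0.044 and 0.0475 m and angle between the x axis of spacer_board and the x axis of jig, either way round below 0.07 rad and angle between spacer_board's own z axis and vertical below 0.02 rad), for 0.2 s.
At the end, for the whole second after the job is handed in: Carton home: within 5 mm of the back fence, 6 mm of the middle, square to 0.06 rad. Board off the ledge, flat on it, at most 14 mm forward and 7 mm sideways of the pocket centre, square to 0.07 rad. Lid knob up, flat on the board, centred within 10 mm. All at rest (all of step 1 and all of step 2 and horizontal distance between lid and spacer_board below 0.01 m and z of lid in the frame of jig between 0.055 and 0.06 m and angle between lid's own z axis and vertical below 0.04 rad and linear speed of each of lid, spacer_board below 0.01 m/s); the robot touches nothing.
It fails at once if the carton is pushed with more than 40 N (contact force between any of the fingers, the arm and carton above 40 N).
It fails at once if another loose thing (timer, small carton, cutter) is moved by more than 30 mm (distance of any of timer, carton_small, cutter from where it was at the start of the episode above 0.03 m).
It fails at once if the lid is dropped or slammed onto the board (faster than 0.6 m/s over it) (horizontal distance between lid and spacer_board below 0.02 m and linear speed of lid above 0.6 m/s).
It also fails if it takes over 72 s, if anything falls off the work surface, if the arm or the gripper's body presses on something with over 40 N, if the wrist force passes 120 N, or if a joint passes its speed limit or range.

## Working session

There is one attempt and no reset: what is moved stays moved. The work goes in short steps, Python scripts to look and compute and a shell command to move; the robot and the scene stay as the last step left them, time stands still between calls to the robot, and variables do not carry over. Pictures are saved under pics/ and viewed, at most 10 in all, crops included, and the job is handed in when it is done.

```bash
ls; mkdir -p pics; python3 - <<'E'
from workcell import bot, cam, ticket, readout
import cv2,numpy as np
for n in("side","top"):
    im=cam.read_camera(n); np.save(f"pics/{n}0.npy",im)
    cv2.imwrite(f"pics/{n}0.png",cv2.resize(im[:,:,::-1],(800,600),interpolation=cv2.INTER_CUBIC))
    i=cam.camera_info(n); print(i["intrinsics"],i["extrinsics"])
s=readout.read_state(); print(s["tool_pos"],s["tcp_rot"],bot.hold_point_z,s["time"])
E
```

```text
jog.py
pics
workcell.py
[[452.11953524   0.         276.28253458]
 [  0.         452.11953524 209.45258422]
 [  0.           0.           1.        ]] [[-0.99910711 -0.00919327  0.04123682  0.53097189]
 [-0.04172931  0.36736817 -0.92913901  0.95791615]
 [-0.00660727 -0.93003017 -0.36742377  0.49215051]
 [ 0.          0.          0.          1.        ]]
[[504.28741726   0.         279.56817806]
 [  0.         504.28741726 207.46955528]
 [  0.           0.           1.        ]] [[ 0.00946128 -0.98720621  0.15916776  0.30504893]
 [-0.9999311  -0.01044648 -0.00535407 -0.06493999]
 [ 0.00694832 -0.15910613 -0.98723703  1.6613515 ]
 [ 0.          0.          0.          1.        ]]
[0.19073342 0.64679906 0.23006919] [-0.4489127  -3.10897412  0.0031947 ] 0.0187 0.1
```

View pics/side0.png

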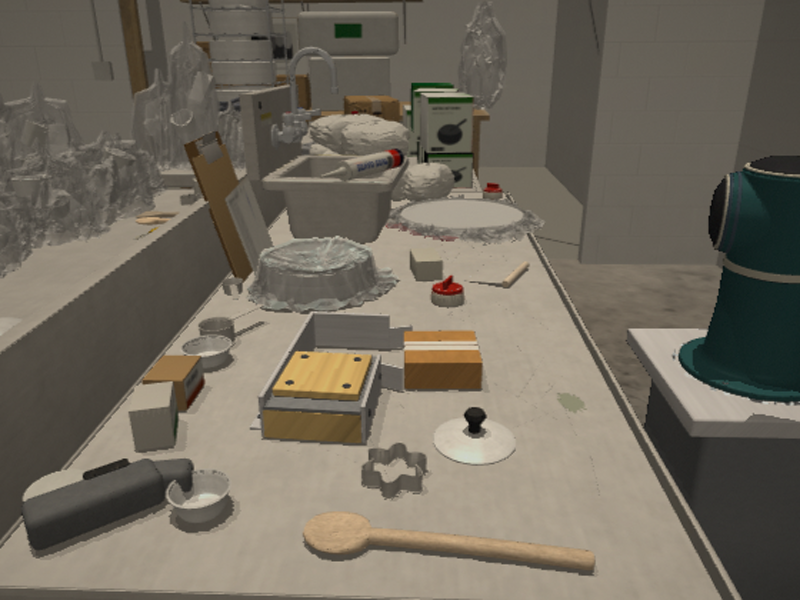

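View pics/top0.png

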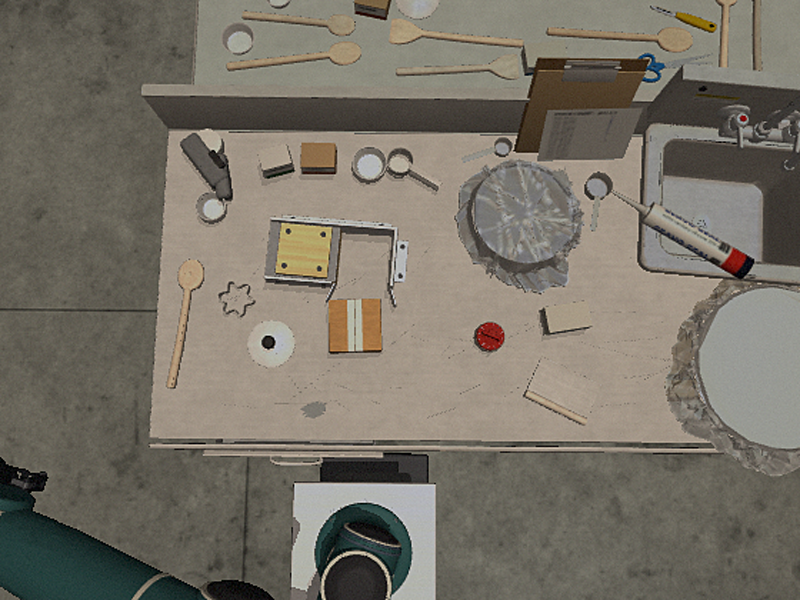

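The top view shows the board at about (304,249), the carton at (355,326), the lid knob at (268,342), the timer at (489,337) and the pocket at (365,260), in 800x600 pixels. In the side view the lid knob is at (475,415), the carton at (442,360) and the board at (323,375). I'll enlarge crops of both to measure.

```bash
python3 - <<'E'
import cv2,numpy as np
a=np.load("pics/top0.npy")[145:265,155:305,::-1]; cv2.imwrite("pics/ct.png",cv2.resize(a,None,fx=5,fy=5,interpolation=cv2.INTER_CUBIC))
a=np.load("pics/side0.npy")[215:335,175:375,::-1]; cv2.imwrite("pics/cs.png",cv2.resize(a,None,fx=4,fy=4,interpolation=cv2.INTER_CUBIC))
E
```

```text
(no output)
```

View pics/ct.png

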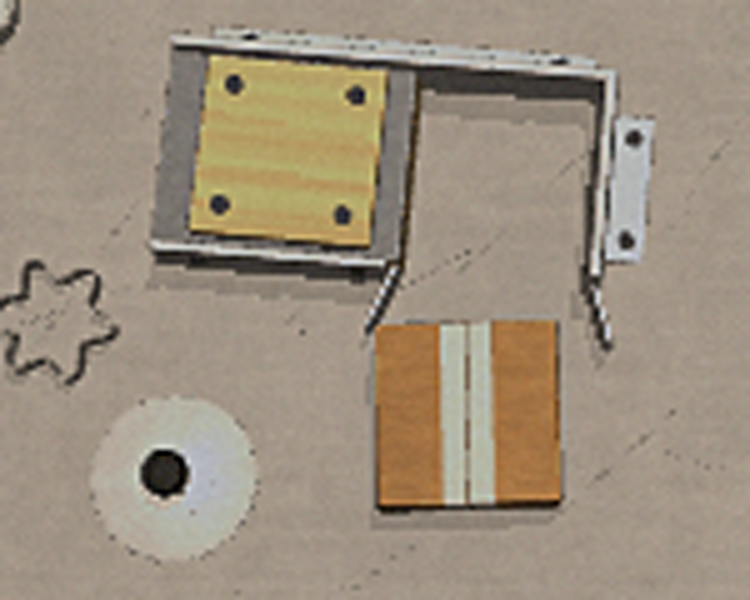

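View pics/cs.png

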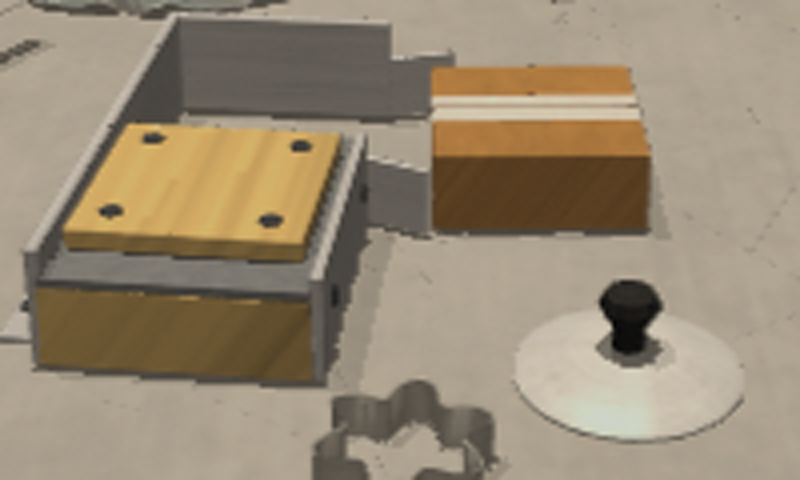

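The top crop gives the board bolts, the carton's top corners, the fence and wall edges and the knob at (164,473). The side crop gives matching points, with the knob top at (631,290). Next I triangulate.

```bash
cat > h.py <<'E'
from workcell import bot, cam, ticket, readout
import numpy as np
C={n:cam.camera_info(n) for n in("side","top")}
T=lambda p:((np.array(p)+.5)/5-.5+[155,145])
S=lambda p:((np.array(p)+.5)/4-.5+[175,215])
def ray(n,uv):
    K,E=C[n]["intrinsics"],C[n]["extrinsics"]
    return E[:3,3],E[:3,:3]@np.linalg.solve(K,[*uv,1])
def atz(n,uv,z):
    o,d=ray(n,uv); return o+d*(z-o[2])/d[2]
def tri(t,s):
    o,d=ray("top",t);p,e=ray("side",s)
    k=np.linalg.lstsq(np.c_[d,-e],p-o,rcond=None)[0]
    a,b=o+d*k[0],p+e*k[1]; return (a+b)/2,np.linalg.norm(a-b)
E
python3 - <<'E'
from h import *
np.set_printoptions(precision=4,suppress=True)
def g(name,P):
    r=[tri(T(a),S(b)) for a,b in P]
    X=np.array([x for x,_ in r]); print(name,X.tolist() and X,[round(e,4) for _,e in r],X.mean(0)); return X
B=g("bolts +x+y,+x-y,-x+y,-x-y",[((234,84),(153*0+111,211)),((356,95),(153,138)),((220,204),(271,220)),((343,215),(301,146))])
for d in(B[0]-B[2],B[1]-B[3]): print("board ang",np.arctan2(d[1],d[0]))
c=g("carton",[((375,324),(432,156)),((559,321),(432,68)),((378,504),(650,157)),((561,502),(630,68))])
for d in(c[0]-c[2],c[1]-c[3]): print("carton ang",np.arctan2(d[1],d[0]))
g("knob",[((164,473),(631,292))])
print("carton z.046",np.mean([atz("top",T(p),.046) for p in((375,324),(559,321),(378,504),(561,502))],0))
print("board z.061",np.mean([atz("top",T(p),.061) for p in((208,56),(388,68),(370,246),(190,232))],0))
print("lid rim top",atz("top",T((174,478)),.003),"side",atz("side",S((630,374)),.003))
print("fence",atz("top",T((175,47)),.064),atz("top",T((605,79)),.064))
print("wall",atz("top",T((603,85)),.064),atz("top",T((592,272)),.064))
print("ledge edge",atz("top",T((415,72)),.049),atz("top",T((402,245)),.049))
print("side: wall top end, fence", )
print("lip",atz("top",T((152,243)),.057),atz("top",T((386,265)),.057))
print("guides",atz("top",T((368,332)),.04),atz("top",T((608,347)),.04))
E
```

```text
bolts +x+y,+x-y,-x+y,-x-y [[0.7117 0.1823 0.062 ]
 [0.7049 0.1027 0.0622]
 [0.6321 0.1887 0.0619]
 [0.6254 0.1091 0.0618]] [np.float64(0.001), np.float64(0.0014), np.float64(0.0006), np.float64(0.0012)] [0.6685 0.1457 0.062 ]
board ang -0.08010513400173215
board ang -0.08007547017486885
carton [[ 0.557   0.0881  0.0462]
 [ 0.5605 -0.031   0.0441]
 [ 0.4401  0.0835  0.0449]
 [ 0.4424 -0.0338  0.0444]] [np.float64(0.0008), np.float64(0.001), np.float64(0.0014), np.float64(0.0018)] [0.5    0.0267 0.0449]
carton ang 0.03992923060527664
carton ang 0.02368736442180131
knob [[0.4595 0.2212 0.0446]] [np.float64(0.0003)] [0.4595 0.2212 0.0446]
carton z.046 [0.5005 0.0266 0.046 ]
board z.061 [0.6688 0.1454 0.061 ]
lid rim top [0.4601 0.2219 0.003 ] side [0.4589 0.2265 0.003 ]
fence [0.736  0.2214 0.064 ] [ 0.7177 -0.0592  0.064 ]
wall [ 0.7137 -0.0579  0.064 ] [ 0.59   -0.0522  0.064 ]
ledge edge [0.7249 0.0658 0.049 ] [0.6091 0.0716 0.049 ]
side: wall top end, fence
lip [0.6072 0.2325 0.057 ] [0.5944 0.081  0.057 ]
guides [0.5531 0.0931 0.04  ] [ 0.5448 -0.063   0.04  ]
```

Fits: jig origin is about (0.663, 0.007) with yaw −0.065. The carton is at jig (−163, +9) mm, turned +0.095. The board is at jig (−3, +139) mm, and the lid is at (0.4595, 0.2215). I'll align the tool with the jig and move in behind the carton.

```bash
cat > go.py <<'E'
# remaining distance in tool axes: go.py jx jy z  (jig frame mm)
import sys
from h import *
from scipy.spatial.transform import Rotation as R
O=np.array([.6629,.0069]);th=-.065;ex=np.array([np.cos(th),np.sin(th)]);ey=np.array([-ex[1],ex[0]])
s=readout.read_state();p=np.array(s["tool_pos"]);M=R.from_rotvec(s["tcp_rot"]).as_matrix()
print("t",round(s["time"],2),"jig mm",(1e3*np.r_[(p[:2]-O)@ex,(p[:2]-O)@ey,p[2]]).round(1),"yaw err",round(np.arctan2(M[:2,1]@ex,M[:2,1]@ey),3),"F",np.round(s["wrist_force"],1))
if len(sys.argv)>3:
    j=np.array(sys.argv[1:4],float)/1e3; w=np.r_[O+j[0]*ex+j[1]*ey,j[2]]
    print("tool delta",(M.T@(w-p)).round(4))
E
echo '[[0, 0, 0, -0.111], [0, 0, 0, -0.111], [-0.023, -0.055, 0, 0], [-0.023, -0.055, 0, 0], [-0.023, -0.055, 0, 0]]' | python3 jog.py 0.6
echo '[[-0.023, -0.055, 0, 0], [-0.023, -0.055, 0, 0], [-0.023, -0.055, 0, 0], [-0.023, -0.055, 0, 0], [-0.023, -0.055, 0, 0]]' | python3 jog.py
python3 go.py -260 4 100
```

```text
time: 0.72
tool_pos: [0.2492, 0.4764, 0.2305]
tcp_rot: [-0.1, -3.14, 0.002]
wrist_force: [1.2, -0.0, 0.7]
width: 0.6
grip_force: 0.0
time: 1.35
tool_pos: [0.346, 0.1946, 0.2311]
tcp_rot: [0.101, 3.14, -0.0]
wrist_force: [0.8, 0.1, -0.2]
width: 0.602
grip_force: 0.0
t 1.35 jig mm [-328.4  166.7  231.1] yaw err -0.001 F [ 0.8  0.1 -0.2]
tool delta [-0.0682 -0.1628  0.1311]
```

```bash
echo '[[-0.022, -0.054, 0.01, 0], [-0.022, -0.054, 0.02, 0], [-0.02, -0.05, 0.02, 0], [0, 0, 0.05, 0], [0, 0, 0, 0]]' | python3 jog.py; python3 go.py -258 4 8
```

```text
time: 1.98
tool_pos: [0.3955, 0.0337, 0.1275]
tcp_rot: [-0.105, -3.13, 0.001]
wrist_force: [0.1, 1.7, -0.2]
width: 0.6
grip_force: 0.0
t 1.98 jig mm [-268.6    9.4  127.5] yaw err 0.002 F [ 0.1  1.7 -0.2]
tool delta [-0.0118 -0.0053  0.1193]
```

```bash
echo '[[0, -0.005, 0.04, 0], [0, 0, 0.04, 0], [0, 0, 0.03, 0], [0, 0, 0.008, 0], [0, 0, 0, 0]]' | python3 jog.py; python3 go.py -150 4 8
```

```text
time: 2.6
tool_pos: [0.4002, 0.0302, 0.0143]
tcp_rot: [0.1, 3.139, 0.0]
wrist_force: [-1.2, -0.5, 0.4]
width: 0.599
grip_force: 0.0
t 2.6 jig mm [-263.6    6.2   14.3] yaw err -0.001 F [-1.2 -0.5  0.4]
tool delta [-0.1136 -0.0023  0.0064]
```

```bash
echo '[[-0.012, 0, 0.005, 0], [-0.012, 0, 0, 0], [-0.008, 0, 0, 0], [-0.008, 0, 0, 0], [-0.008, 0, 0, 0]]' | python3 jog.py|grep force; echo '[[-0.01, -0.0005, 0, 0], [-0.01, -0.0005, 0, 0], [-0.01, -0.0005, 0, 0], [-0.01, -0.0005, 0, 0], [-0.01, 0, 0, 0]]' | python3 jog.py|grep force;python3 go.py -150 4 8
python3 - <<'E'
from h import *
import cv2
a=cam.read_camera("top")[135:265,155:305,::-1]; cv2.imwrite("pics/a1.png",cv2.resize(a,None,fx=4,fy=4,interpolation=cv2.INTER_CUBIC))
E
```

```text
wrist_force: [-2.7, 1.6, 3.2]
grip_force: 1.7
wrist_force: [-1.2, -0.0, 0.4]
grip_force: 0.5
t 3.85 jig mm [-165.7    3.5    8.2] yaw err -0.0 F [-1.2 -0.   0.4]
tool delta [-0.0157  0.0005  0.0002]
```

View pics/a1.png

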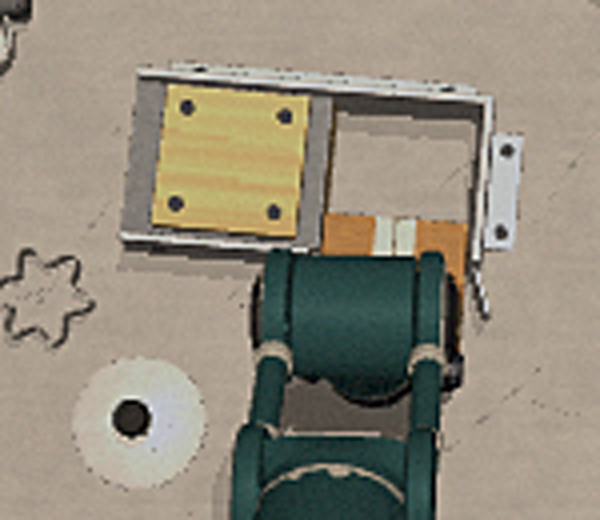

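The carton's front edge at (325–465, 215–222) is square to the jig and already inside the mouth. I'll carry on, then slow down.

```bash
echo '[[-0.01, 0, 0, 0], [-0.01, 0, 0, 0], [-0.01, 0, 0, 0], [-0.01, 0, 0, 0], [-0.01, 0, 0, 0]]' | python3 jog.py|grep wrist; echo '[[-0.006, 0, 0, 0], [-0.006, 0, 0, 0], [-0.006, 0, 0, 0], [-0.004, 0, 0, 0], [0, 0, 0, 0]]' | python3 jog.py|grep wrist;python3 go.py -70 0 8
```

```text
wrist_force: [-2.4, -0.2, 2.1]
wrist_force: [0.2, -0.2, 0.7]
t 5.15 jig mm [-93.4   3.6   8.4] yaw err -0.0 F [ 0.2 -0.2  0.7]
tool delta [-0.0234 -0.0036  0.0005]
```

```bash
echo '[[-0.004, 0, 0, 0], [-0.004, 0, 0, 0], [-0.004, 0, 0, 0], [-0.003, 0, 0, 0], [0, 0, 0, 0]]' | python3 jog.py|grep wrist; python3 go.py -70 0 8;  echo '[[-0.001, 0, 0, 0], [-0.001, 0, 0, 0], [-0.001, 0, 0, 0], [-0.001, 0, 0, 0], [-0.001, 0, 0, 0]]' | python3 jog.py|grep wrist; python3 go.py
```

```text
wrist_force: [-0.1, -0.3, -1.2]
t 5.78 jig mm [-78.6   3.6   8.4] yaw err -0.0 F [-0.1 -0.3 -1.2]
tool delta [-0.0086 -0.0036  0.0004]
wrist_force: [-3.2, 1.0, 3.1]
t 6.4 jig mm [-74.4   3.6   8.3] yaw err -0.0 F [-3.2  1.   3.1]
```

```bash
for i in 1; do echo '[[-0.001, 0, 0, 0], [-0.001, 0, 0, 0], [-0.001, 0, 0, 0], [0, 0, 0, 0]]' | python3 jog.py|grep wrist; python3 go.py; echo '[[-0.001, 0, 0, 0], [-0.001, 0, 0, 0], [0, 0, 0, 0]]' | python3 jog.py|grep wrist; python3 go.py;  done
```

```text
wrist_force: [-1.8, -0.7, 1.7]
t 6.9 jig mm [-71.    3.6   8.3] yaw err -0.0 F [-1.8 -0.7  1.7]
wrist_force: [-4.3, 0.4, 2.5]
t 7.28 jig mm [-69.5   3.6   8.2] yaw err -0.0 F [-4.3  0.4  2.5]
```

```bash
echo '[[-0.001, 0, 0, 0], [0, 0, 0, 0]]' | python3 jog.py|grep wrist; python3 go.py; echo '[[-0.001, 0, 0, 0], [0, 0, 0, 0]]' | python3 jog.py|grep wrist; python3 go.py
```

```text
wrist_force: [-6.9, 0.5, 5.2]
t 7.53 jig mm [-69.5   3.6   8.2] yaw err -0.0 F [-6.9  0.5  5.2]
wrist_force: [-9.1, 1.3, 8.4]
t 7.78 jig mm [-69.6   3.6   8.2] yaw err -0.0 F [-9.1  1.3  8.4]
```

The carton has stopped with the force rising at x = −69.5, which is where the fence should be. I'll back off, rise and check with a picture.

```bash
echo '[[0.02, 0, 0, 0], [0.04, 0, 0, 0], [0, 0, -0.06, 0], [0, 0, -0.06, 0], [0.0, 0.03, -0.05, 0]]' | python3 jog.py|grep pos; echo '[[0, 0.06, 0, 0.188], [0.06, -0.011, 0, 0.188], [0.055, -0.02, 0, 0.188], [0, 0, 0, 0.188], [0, 0, 0, 0.188]]' | python3 jog.py 0.5|grep pos;echo '[[0, 0, 0, 0.188], [0, 0, 0, 0.188], [0, 0, 0, 0.188], [0, 0, 0, 0.067], [0, 0, 0, 0]]' | python3 jog.py|grep pos; python3 go.py 0 218 120; python3 - <<'E'
from h import *
import cv2
print(readout.read_state()["q"])
for n,(r,c,f) in dict(top=(135,205,0),side=(215,175,0)).items():
    a=cam.read_camera(n)[r:r+100,c:c+130,::-1] if n=="top" else cam.read_camera(n)[r:r+100,c:c+130,::-1]
    cv2.imwrite(f"pics/b_{n}.png",cv2.resize(a,None,fx=3,fy=3,interpolation=cv2.INTER_CUBIC))
a=np.vstack([cv2.imread("pics/b_top.png"),cv2.imread("pics/b_side.png")]);cv2.imwrite("pics/b.png",a)
E
```

```text
tool_pos: [0.5397, 0.0478, 0.1813]
tool_pos: [0.423, 0.1127, 0.1788]
tool_pos: [0.4236, 0.1125, 0.1787]
t 9.65 jig mm [-245.7   89.8  178.7] yaw err 1.553 F [-0.5 -0.5  0.5]
tool delta [0.1237 0.2478 0.0594]
[ 2.02751220e-01 -1.57459376e-01  2.14611839e+00 -9.82316574e-05
  1.15026814e+00  2.49565452e-01]
```

View pics/b.png

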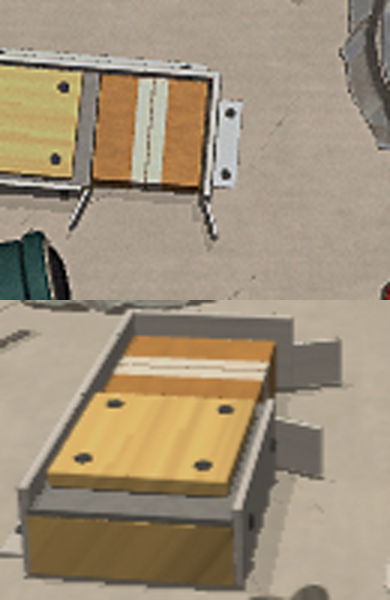

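The carton is in the pocket and looks square. Its top-view corners are about (103,74), (211,80), (94,186) and (204,190) in the crop. I'll check the distance to the fence numerically.

```bash
python3 - <<'E'
from h import *
import cv2
O=np.array([.6629,.0069]);th=-.065;ex=np.array([np.cos(th),np.sin(th)]);ey=np.array([-ex[1],ex[0]])
T3=lambda p:(np.array(p)+.5)/3-.5+[205,135]
for p,z in (((103,74),.046),((211,80),.046),((94,186),.046),((204,190),.046),((5,182),.057),((85,188),.057)):
    w=atz("top",T3(p),z)[:2]-O; print(p,(1e3*w@ex).round(1),(1e3*w@ey).round(1))
a=cam.read_camera("top")[150:205,222:292,::-1]; cv2.imwrite("pics/c.png",cv2.resize(a,None,fx=10,fy=10,interpolation=cv2.INTER_CUBIC))
E
```

```text
(103, 74) 58.1 58.4
(211, 80) 60.3 -60.3
(94, 186) -67.2 57.3
(204, 190) -62.5 -62.0
(5, 182) -72.0 152.2
(85, 188) -72.0 65.7
```

View pics/c.png

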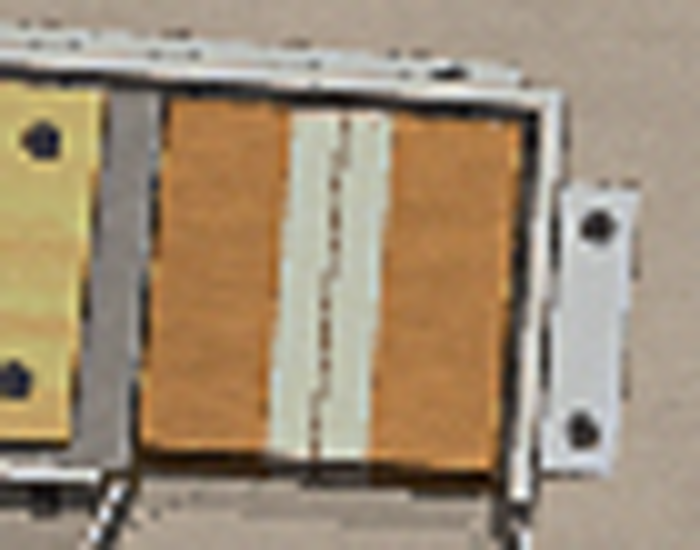

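Home: only the dark strip of the fence face shows ahead of the carton at (168–523, 90–115), and the tape runs parallel to the wall. Next is the board. I'll go to the left of it over the ledge.

```bash
echo '[[0.025, 0.05, 0, 0.009], [0.025, 0.05, 0, 0.009], [0.025, 0.05, 0, 0], [0.025, 0.05, 0, 0], [0.025, 0.048, 0.02, 0]]' | python3 jog.py|grep pos; echo '[[0, 0, 0.04, 0], [0, 0, 0, 0]]' | python3 jog.py|grep pos; python3 go.py 0 218 48
```

```text
tool_pos: [0.6813, 0.2234, 0.1603]
tool_pos: [0.6745, 0.2214, 0.1128]
t 10.68 jig mm [ -2.4 214.8 112.8] yaw err 1.571 F [-0.5  0.  -0.3]
tool delta [0.0035 0.0029 0.0648]
```

```bash
echo '[[0.003, 0.001, 0.03, 0], [0, 0, 0.02, 0], [0, 0, 0.005, 0], [0, 0, 0, 0]]' | python3 jog.py|egrep 'pos|wrist'; echo '[[0, 0, 0.003, 0], [0, 0, 0, 0]]' | python3 jog.py|egrep 'pos|wrist'; echo '[[0, 0, 0.002, 0], [0, 0, 0, 0]]' | python3 jog.py|egrep 'pos|wrist';echo '[[0, 0, 0.002, 0], [0, 0, 0, 0]]' | python3 jog.py|egrep 'pos|wrist'
```

```text
tool_pos: [0.6787, 0.225, 0.0638]
wrist_force: [0.1, 1.1, 0.3]
tool_pos: [0.6792, 0.2252, 0.0611]
wrist_force: [-0.7, -0.8, 0.4]
tool_pos: [0.6787, 0.225, 0.0582]
wrist_force: [0.2, 0.2, -0.0]
tool_pos: [0.6785, 0.225, 0.056]
wrist_force: [0.3, 0.1, -0.1]
```

```bash
for i in 1; do echo '[[0, 0, 0.003, 0], [0, 0, 0, 0]]' | python3 jog.py|egrep 'pos|wrist'; echo '[[0, 0, 0.002, 0], [0, 0, 0, 0]]' | python3 jog.py|egrep 'pos|wrist'; echo '[[0, 0, 0.002, 0], [0, 0, 0, 0]]' | python3 jog.py|egrep 'pos|wrist'; echo '[[0, 0, 0.001, 0], [0, 0, 0, 0]]' | python3 jog.py|egrep 'pos|wrist'; done
```

```text
tool_pos: [0.6785, 0.225, 0.0528]
wrist_force: [-0.0, 0.2, -0.9]
tool_pos: [0.6786, 0.225, 0.051]
wrist_force: [0.8, 0.0, -0.3]
tool_pos: [0.6786, 0.225, 0.049]
wrist_force: [-0.6, -0.0, -0.7]
tool_pos: [0.6787, 0.2251, 0.0482]
wrist_force: [-0.5, 0.6, -0.5]
```

```bash
echo '[[0, 0, 0.0015, 0], [0, 0, 0, 0]]' | python3 jog.py|egrep 'pos|wrist'; echo '[[0, 0, 0.0015, 0], [0, 0, 0, 0]]' | python3 jog.py|egrep 'pos|wrist'; echo '[[0, 0, 0.001, 0], [0, 0, 0, 0]]' | python3 jog.py|egrep 'pos|wrist'
```

```text
tool_pos: [0.679, 0.2252, 0.0472]
wrist_force: [-0.5, 0.5, 2.5]
tool_pos: [0.6791, 0.2252, 0.0472]
wrist_force: [-3.0, -1.5, 8.9]
tool_pos: [0.6792, 0.2252, 0.0471]
wrist_force: [-5.5, -1.2, 13.0]
```

Touched the ledge at TCP z = 0.0472. I'll lift about 2 mm clear and push the board towards −y.

```bash
echo '[[0, 0, -0.0045, 0], [0, 0, 0, 0], [-0.006, 0, 0, 0], [-0.006, 0, 0, 0], [-0.006, 0, 0, 0]]' | python3 jog.py|egrep 'pos|wrist'; echo '[[-0.01, 0, 0, 0], [-0.01, 0, 0, 0], [-0.01, 0, 0, 0], [-0.01, 0, 0, 0], [-0.01, 0, 0, 0]]' | python3 jog.py|egrep 'wrist'; echo '[[-0.01, 0, 0, 0], [-0.01, 0, 0, 0], [-0.01, 0, 0, 0], [-0.008, 0, 0, 0], [0, 0, 0, 0]]' | python3 jog.py|egrep 'wrist'; python3 go.py 0 70 49
```

```text
tool_pos: [0.6773, 0.2065, 0.0482]
wrist_force: [-0.3, -0.2, -0.1]
wrist_force: [-0.1, 1.2, -0.0]
wrist_force: [0.4, -0.4, 0.7]
t 15.55 jig mm [  1.6 112.   48.8] yaw err 1.572 F [ 0.4 -0.4  0.7]
tool delta [-0.042  -0.0015 -0.0002]
```

```bash
echo '[[-0.007, 0, 0, 0], [-0.007, 0, 0, 0], [-0.007, 0, 0, 0], [-0.006, 0, 0, 0], [-0.006, 0, 0, 0]]' | python3 jog.py|egrep 'wrist'; echo '[[-0.002, 0, 0, 0], [-0.002, 0, 0, 0], [-0.002, 0, 0, 0], [-0.001, 0, 0, 0], [0, 0, 0, 0]]' | python3 jog.py|egrep 'wrist'; python3 go.py 0 70 49;  python3 - <<'E'
from h import *
import cv2
a=cam.read_camera("side")[205:305,175:305,::-1]
cv2.imwrite("pics/d.png",cv2.resize(a,None,fx=5,fy=5,interpolation=cv2.INTER_CUBIC))
E
```

```text
wrist_force: [0.0, 0.5, -0.3]
wrist_force: [-0.3, 0.5, -0.6]
t 16.8 jig mm [ 1.6 72.7 48.9] yaw err 1.571 F [-0.3  0.5 -0.6]
tool delta [-0.0027 -0.0016 -0.0001]
```

View pics/d.png

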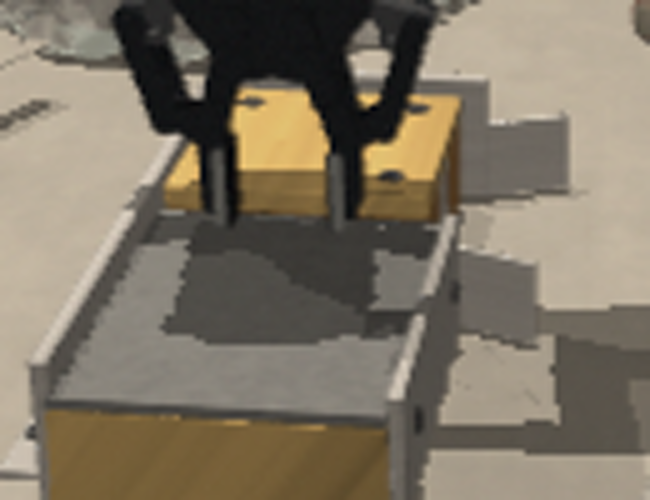

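The board, with its rear edge at (165–440, 190–215), is nearly clear of the ledge. I'll push the last few millimetres.

```bash
echo '[[-0.001, 0, 0, 0], [-0.001, 0, 0, 0], [-0.001, 0, 0, 0], [0, 0, 0, 0]]' | python3 jog.py|egrep 'wrist';python3 go.py;  echo '[[-0.001, 0, 0, 0], [-0.001, 0, 0, 0], [0, 0, 0, 0]]' | python3 jog.py|egrep 'wrist'; python3 go.py
```

```text
wrist_force: [0.3, 0.7, 0.2]
t 17.35 jig mm [ 1.6 69.7 48.8] yaw err 1.572 F [0.3 0.7 0.2]
wrist_force: [0.1, 0.2, 0.5]
t 17.73 jig mm [ 1.6 67.6 48.8] yaw err 1.571 F [0.1 0.2 0.5]
```

```bash
echo '[[-0.001, 0, 0, 0], [0, 0, 0, 0]]' | python3 jog.py|egrep 'wrist';echo '[[-0.001, 0, 0, 0], [0, 0, 0, 0]]' | python3 jog.py|egrep 'wrist'; python3 go.py
```

```text
wrist_force: [-0.5, -0.2, 0.1]
wrist_force: [1.3, 1.4, -0.5]
t 18.23 jig mm [ 1.8 66.  48.9] yaw err 1.572 F [ 1.3  1.4 -0.5]
```

Light resistance from the right wall at y = 66. I'll retract and look from both cameras.

```bash
echo '[[0.03, 0, 0, 0], [0.03, 0, -0.02, 0], [0, 0, -0.06, 0], [0, -0.06, 0, 0], [0, -0.06, 0, 0]]' | python3 jog.py|egrep 'wrist';echo '[[0, -0.06, 0, 0], [0, -0.06, 0, 0], [0, 0, 0, 0]]' | python3 jog.py 1.0|egrep 'pos'; python3 go.py; python3 - <<'E'
from h import *
import cv2
a=cam.read_camera("top")[150:205,222:292,::-1]; b=cam.read_camera("side")[205:260,190:290,::-1]
f=lambda x:cv2.resize(x,None,fx=5,fy=5,interpolation=cv2.INTER_CUBIC)
a,b=f(a),f(b); cv2.imwrite("pics/e.png",np.vstack([np.pad(a,((0,0),(0,150),(0,0))),b]))
E
```

```text
wrist_force: [0.7, 1.4, -0.0]
tool_pos: [0.4272, 0.147, 0.1268]
t 19.23 jig mm [-244.3  124.5  126.8] yaw err 1.57 F [1.  0.4 0.1]
```

View pics/e.png

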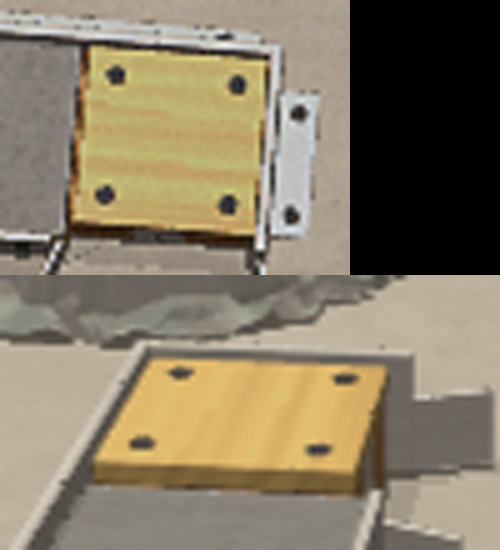

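The board lies on the carton against the right wall, with its bolts at (117,75), (237,85), (106,195) and (229,204) in the top part. I'll triangulate its centre.

```bash
python3 - <<'E'
from h import *
O=np.array([.6629,.0069]);th=-.065;ex=np.array([np.cos(th),np.sin(th)]);ey=np.array([-ex[1],ex[0]])
t=lambda p:(np.array(p)+.5)/5-.5+[222,150]
s=lambda p:(np.array(p)+.5-[0,275])/5-.5+[190,205]
P=[((117,75),(143,443)),((237,85),(180,372)),((106,195),(318,449)),((229,204),(345,379))]
X=np.array([tri(t(a),s(b))[0] for a,b in P]);print(X.round(4),X.mean(0).round(4),[(1e3*(X.mean(0)[:2]-O)@e).round(1) for e in(ex,ey)])
for a,b in((0,2),(1,3)):
    d=X[a]-X[b];print(np.arctan2(d[1],d[0]).round(3))
E
echo '[[0, 0, 0, 0]]' | python3 jog.py|grep pos; sed -i 's/^j=0/&/' go.py; python3 - <<'E'
import sys
sys.argv=["go.py"]
from h import *
O=np.array([.6629,.0069]);th=-.065;ex=np.array([np.cos(th),np.sin(th)]);ey=np.array([-ex[1],ex[0]])
w=np.array([.4597,.2217])-O;print("lid jig",(1e3*w@ex).round(1),(1e3*w@ey).round(1)); print(readout.read_state()["q"])
E
```

```text
[[ 0.7036  0.0405  0.0585]
 [ 0.6979 -0.0379  0.0594]
 [ 0.6238  0.0459  0.0591]
 [ 0.6183 -0.0337  0.0586]] [0.6609 0.0037 0.0589] [np.float64(-1.8), np.float64(-3.3)]
-0.069
-0.052
tool_pos: [0.4352, 0.1482, 0.1298]
lid jig -216.7 201.1
[ 2.74252195e-01 -6.01549539e-02  2.15682332e+00 -3.71951874e-04
  1.04252734e+00  3.40350761e-01]
```

Board at jig (−1.8, −3.3) mm, flat and square, so step 2 is met. Now the lid.

```bash
python3 go.py -216.7 201.1 100; echo '[[0.038, 0.006, 0.01, 0], [0.037, 0.005, 0.02, 0], [0, 0, 0, 0]]' | python3 jog.py 1.0 | grep pos;python3 go.py -216.7 201.1 20
```

```text
t 19.45 jig mm [-236.4  126.2  129.8] yaw err 1.572 F [ 0.2  0.4 -0.3]
tool delta [0.0749 0.0196 0.0298]
tool_pos: [0.4502, 0.2236, 0.0975]
t 19.82 jig mm [-226.4  202.5   97.5] yaw err 1.57 F [-0.1 -1.  -0.2]
tool delta [-0.0013  0.0098  0.0775]
```

```bash
echo '[[-0.001, 0.0095, 0.02, 0], [0, 0, 0.03, 0], [0, 0, 0.02, 0], [0, 0, 0.007, 0], [0, 0, 0, 0]]' | python3 jog.py | egrep 'pos|wrist';python3 go.py -216.7 201.1 20; echo '[[0, 0, 0, 0], [0, 0, 0, 0], [0, 0, 0, 0], [0, 0, 0, 0], [0, 0, 0, 0]]' | python3 jog.py 0.0 30;python3 go.py
```

```text
tool_pos: [0.459, 0.2201, 0.0218]
wrist_force: [1.0, 0.7, 1.0]
t 20.45 jig mm [-217.3  199.5   21.8] yaw err 1.572 F [1.  0.7 1. ]
tool delta [0.0016 0.0006 0.0018]
time: 21.08
tool_pos: [0.459, 0.2208, 0.0227]
tcp_rot: [2.293, 2.147, 0.002]
wrist_force: [-0.7, -0.2, 6.3]
width: 0.32
grip_force: 29.3
t 21.07 jig mm [-217.3  200.2   22.7] yaw err 1.571 F [-0.7 -0.2  6.3]
```

Gripped the knob at width 0.32. I'll lift and carry it over the board.

```bash
echo '[[0, 0, -0.02, 0], [0, 0, -0.04, 0], [0, 0, -0.05, 0], [0, 0, -0.03, 0], [0, 0, 0, 0]]' | python3 jog.py | egrep 'width|wrist|grip';python3 go.py -1.8 -4 150; echo '[[-0.025, 0.025, 0, 0], [-0.035, 0.04, 0, 0], [-0.035, 0.04, 0, 0], [-0.035, 0.04, 0, 0], [-0.035, 0.04, 0, 0]]' | python3 jog.py | egrep 'width|grip';python3 go.py -1.8 -4 130
```

```text
wrist_force: [-0.4, 0.1, -2.2]
width: 0.317
grip_force: 29.7
t 21.7 jig mm [-215.9  200.9  164.6] yaw err 1.571 F [-0.4  0.1 -2.2]
tool delta [-0.2048  0.2142  0.0152]
width: 0.315
grip_force: 29.8
t 22.32 jig mm [-33.4  33.4 158.8] yaw err 1.571 F [ 0.5  0.4 -1. ]
tool delta [-0.0374  0.0317  0.0287]
```

```bash
echo '[[-0.02, 0.015, 0, 0], [-0.015, 0.013, 0, 0], [-0.005, 0.004, 0, 0], [0, 0, 0.02, 0], [0, 0, 0, 0]]' | python3 jog.py | egrep 'width|grip';python3 go.py -1.8 -4 81; python3 - <<'E'
from h import *
import cv2
a=cam.read_camera("top")[145:210,200:300,::-1]; b=cam.read_camera("side")[175:255,190:290,::-1]
f=lambda x:cv2.resize(x,None,fx=4,fy=4,interpolation=cv2.INTER_CUBIC)
cv2.imwrite("pics/f.png",np.vstack([f(a),f(b)]))
E
```

```text
width: 0.317
grip_force: 29.9
t 22.95 jig mm [ -4.   -4.3 138.5] yaw err 1.57 F [-0.4  0.2 -0.3]
tool delta [0.0003 0.0025 0.0575]
```

```bash
echo '[[0, 0.0025, 0.015, 0], [0, 0, 0.015, 0], [0, 0, 0.012, 0], [0, 0, 0.008, 0], [0, 0, 0, 0]]' | python3 jog.py | egrep 'width|wrist';python3 go.py -1.8 -4 81; echo '[[0, 0, 0.002, 0], [0, 0, 0.002, 0], [0, 0, 0, 0]]' | python3 jog.py | egrep 'width|wrist';python3 go.py -1.8 -4 81
```

```text
wrist_force: [-0.5, -0.8, -0.1]
width: 0.315
t 23.68 jig mm [ 0.7 -5.3 90.5] yaw err 1.572 F [-0.5 -0.8 -0.1]
tool delta [ 0.0013 -0.0025  0.0095]
wrist_force: [0.6, -0.1, -1.1]
width: 0.314
t 24.05 jig mm [ 1.6 -5.3 88. ] yaw err 1.571 F [ 0.6 -0.1 -1.1]
tool delta [ 0.0012 -0.0034  0.007 ]
```

```bash
echo '[[0.001, -0.003, 0.002, 0], [0, 0, 0.002, 0], [0, 0, 0, 0]]' | python3 jog.py | egrep 'wrist';python3 go.py -1.8 -4 81; echo '[[0, 0, 0.001, 0], [0, 0, 0.001, 0], [0, 0, 0, 0]]' | python3 jog.py | egrep 'wrist';python3 go.py -1.8 -4 81;echo '[[0, 0, 0.001, 0], [0, 0, 0, 0]]' | python3 jog.py | egrep 'wrist';python3 go.py -1.8 -4 81
```

```text
wrist_force: [0.6, -0.6, -1.8]
t 24.43 jig mm [-1.8 -4.3 83.5] yaw err 1.571 F [ 0.6 -0.6 -1.8]
tool delta [ 0.0003 -0.      0.0025]
wrist_force: [-0.5, -0.1, -1.2]
t 24.8 jig mm [-1.6 -4.3 81.6] yaw err 1.572 F [-0.5 -0.1 -1.2]
tool delta [ 0.0003 -0.0002  0.0006]
wrist_force: [-0.9, 1.1, -0.2]
t 25.05 jig mm [-1.4 -4.3 81. ] yaw err 1.571 F [-0.9  1.1 -0.2]
tool delta [ 0.0003 -0.0004 -0.    ]
```

```bash
echo '[[0, 0, 0.001, 0], [0, 0, 0, 0]]' | python3 jog.py | egrep 'wrist';python3 go.py; echo '[[0, 0, 0.0005, 0], [0, 0, 0, 0]]' | python3 jog.py | egrep 'wrist';python3 go.py
```

```text
wrist_force: [-3.4, -0.4, 5.2]
t 25.3 jig mm [-1.4 -4.2 80.7] yaw err 1.571 F [-3.4 -0.4  5.2]
wrist_force: [-3.6, -0.2, 7.6]
t 25.55 jig mm [-1.3 -4.2 80.7] yaw err 1.571 F [-3.6 -0.2  7.6]
```

Contact at the predicted height. I'll ease off the load, open, and rise straight up.

```bash
echo '[[0, 0, -0.001, 0], [0, 0, 0, 0]]' | python3 jog.py | egrep 'wrist'; echo '[[0, 0, 0, 0], [0, 0, 0, 0], [0, 0, 0, 0], [0, 0, 0, 0], [0, 0, 0, 0]]' | python3 jog.py 1.0|grep width; echo '[[0, 0, -0.01, 0], [0, 0, -0.03, 0], [0, 0, -0.05, 0], [0, 0, -0.05, 0], [0, -0.05, 0, 0]]' | python3 jog.py|grep wrist; echo '[[0, -0.06, 0, 0], [0, -0.06, 0, 0], [0, -0.06, 0, 0], [0, -0.03, 0, 0], [0, 0, 0, 0]]' | python3 jog.py|grep pos;  python3 - <<'E'
from h import *
import cv2
a=cam.read_camera("top")[145:210,200:300,::-1]; b=cam.read_camera("side")[185:265,190:290,::-1]
f=lambda x:cv2.resize(x,None,fx=4,fy=4,interpolation=cv2.INTER_CUBIC)
cv2.imwrite("pics/g.png",np.vstack([f(a),f(b)]))
E
```

```text
wrist_force: [-3.2, -0.4, 5.1]
width: 0.997
wrist_force: [-0.5, 0.2, -0.7]
tool_pos: [0.4003, 0.02, 0.2211]
```

View pics/g.png

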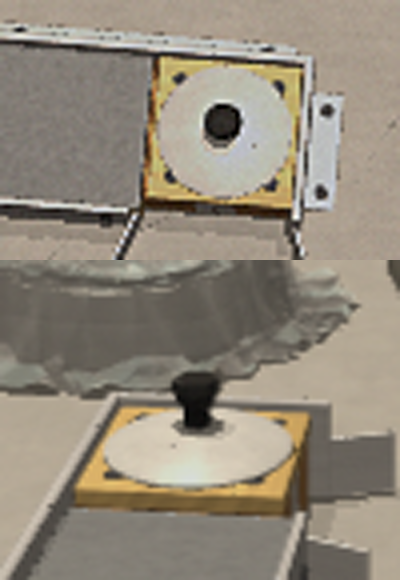

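The lid lies flat and knob up on the board. Its rim centre is about (226,131), against a board centre of about (224,132). The gripper is clear of everything, so I'll hand in.

```bash
python3 -c "
from workcell import bot, cam, ticket, readout
print(ticket.finish_job())"
```

```text
the job is handed in; nothing more can be done
None
```

The set is made up and handed in: carton home against the fence, board flat and square on it, lid knob up and centred to within about 2 mm, gripper clear; the call returned no verdict.

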